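# Hang the carton gauge on its hook, scale outward

## Task

Take the straight-sided carton gauge out of the two-slot rack and hang it by its window on the hook of the hook stand, so that it hangs free and upright, square across the hook, with its graduated face pointing outward, away from the stand's post. Leave the round plate standing in the rack.

Things in the scene. Friction and masses are not known exactly. Their poses are not given: they have to be found in the camera images.
- gauge: Loose aluminium plate 10 x 64 x 150 mm (x, y, z), upright in a rack slot. Rectangular lower half; window through it z 70-114 mm, 36 wide, sides to z 96, then 45 deg gable, peak at y 0, z 114. Solid grip tab above: z 116-150, 40 wide; grip across its 10 mm. -x face graduated (black ticks, black panel with white bars), +x face plain. Origin: underside centre; x normal, z up. 0.12 kg.
- round_plate: To be left alone: loose aluminium plate, plain on both faces, 10 mm thick, 150 mm tall, lower half a 68 mm disc, same window and grip tab as the gauge, upright in the other slot of the rack (its top then 160 mm above the table, as the gauge's). Origin: underside centre; axes as the gauge's.
- rack: Fixed grey plastic block 80 x 200 x 34 mm (x, y, z). Two upright slots centred at y = +55 and -55 mm, each 69 mm long (y), 14 wide (x), 24 deep (slot floor at z = 10 mm). Either plate may be in either slot; the gauge's graduated face looks to the rack's -x. Origin: underside centre.
- hook_stand: Fixed dark steel stand: foot 110 x 130 x 12 mm (x -80 to +30), post 14 x 28 (x, y), 172 tall, and a hook of 8 mm rod, level along -x from the post, axis at z 166, that turns up at x -74 (end x -86, top z 182, the stand's highest point). Outward is -x, toward the hook's free end. Gauge hung with rod in the window's peak: underside at z 58. Origin: on the table under the post's centre.

How it is judged (in metres and radians):
At the end, for the whole second after the job is handed in: Gauge at rest on the hook, rod in its window (underside 48-68 mm up, within 20 mm sideways, between post and hook end), upright within 0.2 rad, normal within 0.3 rad of the hook's line, plain back to the post, graduated face outward; round plate still upright in its rack slot (x of gauge in the frame of hook_stand between -0.085 and -0.005 m and y of gauge in the frame of hook_stand between -0.02 and 0.02 m and z of gauge in the frame of hook_stand between 0.048 and 0.068 m and angle between gauge's own z axis and vertical below 0.2 rad and angle between the x axis of gauge and the x axis of hook_stand, either way round below 0.3 rad and x of hook_stand in the frame of gauge above 0 m and contact force between gauge and hook_stand above 0.3 N and linear speed of gauge below 0.03 m/s and z of round_plate in the frame of rack below 0.02 m and angle between round_plate's own z axis and vertical below 0.3 rad and horizontal distance between round_plate and rack below 0.075 m); the robot touches nothing.
It also fails if it takes over 40 s, if anything falls off the work surface, if the arm or the gripper's body presses on something with over 40 N, if the wrist force passes 120 N, or if a joint passes its speed limit or range.

## Robot

A 6-joint arm with a two-finger parallel gripper is mounted at the origin on a cart in front of the work surface, level with it; the furniture and walls round the work are solid. World frame = base frame: x ahead of the robot, y to its left, z up, the work surface at z = 0. Lengths are in m, angles in degrees, forces in N, time in s.
With the tool pointing down it reaches from about 0.25 to 0.725 m from the base axis. Payload 9.7 kg.
Tool frame: the origin (TCP) lies between the finger pads; the fingertips stand 25 mm ahead of it and the grasp point (between the pads) lies 6 mm ahead of it; z points along the fingers, y is the line along which they close (so a half turn about z gives the same grasp; the last joint's range is limited). The gripper opens to 85 mm and grips with 20 to 120 N. Pads are 22 mm wide; open, the fingers measure 114 mm over their backs; the gripper's body (76 mm by 85 mm) begins 54 mm behind the grasp point. The pads swing forward as they close: fully open they stand 13 mm farther back than shut.
Start: joints at [-64.802, 4.979, 10.078, 95.1, 0, 90], TCP at [0.234, -0.498, 0.226] pointing down, gripper open.
Joint ranges: [-179.16, 179.16], [-48.56, 103.87], [-65.8, 70.77], [-126.05, 130.52], [-82.76, 87.17], [-180, 180]. Speed limits (degrees/s): [127.2, 127.2, 147.25, 180, 180, 180].

## Interface

Orientations are given as [roll, pitch, yaw] about the fixed x, y, z axes, in that order (R = Rz(yaw) Ry(pitch) Rx(roll)).
In Python, from workcell import bot gives the robot as it stands.
- The arm moves only by the shell command python3 drive.py 'ROWS' [FORCE]. ROWS is rows parted by semicolons, their numbers by spaces, 1 to 5 of them, each of 5 numbers: dx, dy, dz in m, then a turn about the tool's z in degrees, then the finger opening in m; each row is the pose to reach, as a shift and turn from the pose commanded when the command began, along the tool's axes at that moment; what a row does not reach only later rows make up. A row lasts 1/12 s, in which the tool goes at most 0.0417 m and 7.16 degrees, less where a joint would pass 70% of its speed; a pose out of reach is approached as far as the arm can. The fingers move at their own pace and stop on an object; FORCE is the grip in N (left out, the last holds). Time passes only in rows, so rows that do not move let the fingers close. It prints the time, the measured TCP pose, the force, the opening and the grip force at its end.
- bot.get_obs(): the state, without advancing time (a new reading comes with each control period).
- bot.camera(name): name is "scene" or "side" or "wrist"; returns the picture (384x512x3 uint8, blue, green, red); there is no depth.
- bot.camera_info(name): a dict with "mtx" (3x3 intrinsics, pixels), "k1" (the pictures are not rectified: a ray, as slopes to the right and down, at radius r is drawn at 1 + k1 r^2 times it, then the intrinsics apply), "extrinsics" (4x4, takes a point from camera to world coordinates). Camera axes: x right, y down, z forward; pixel columns grow to the right and rows downward; lengths in m; the calibration is good to about 2 mm. A picture is of the moment at which its call begins: read the wrist's pose just before it. camera_info takes no time and is no camera call; for the wrist camera it gives the pose at the moment of the call.
- bot.job_done(): hands the job in; it is judged then, once.
The state is a dict: "time": time; "q": joint angles; "qd": joint speeds; "joint_efforts": joint torques, N m; "ee_pos": TCP position; "tcp_rot": TCP orientation; "wrist_force": force on the tool from outside, world axes, zero at the start; "torque": the same for the moment, N m; "opening": finger opening in m; "grasp_force": force on a finger pad.
Only numpy, scipy, OpenCV 4.12 (cv2) and the standard library are available. Lean on these libraries where they do the work, as an engineer would, in place of code of your own. Each camera call takes 0.05 s, during which the arm holds its last target. There are 200 camera calls.

## Working session

There is one attempt and no reset: what is moved stays moved. The work goes in short steps, Python scripts to look and compute and a shell command to move; the robot and the scene stay as the last step left them, time stands still between calls to the robot, and variables do not carry over. Pictures are saved under pics/ and viewed, at most 10 in all, crops included, and the job is handed in when it is done.

```bash
ls; mkdir -p pics
python3 - <<'E'
from workcell import bot
import cv2,numpy as np
for n in("scene","side"):
    im=bot.camera(n); cv2.imwrite(f"pics/{n}0.png",im)
for n in("scene","side","wrist"):
    i=bot.camera_info(n); print(n,np.round(i["mtx"],1).tolist(),i["k1"],np.round(i["extrinsics"],3).tolist())
o=bot.get_obs();print(o["time"],o["ee_pos"],o["tcp_rot"],o["opening"])
E
```

```text
drive.py
pics
workcell.py
scene [[415.7, 0.0, 249.6], [0.0, 415.7, 195.2], [0.0, 0.0, 1.0]] -0.10198784873809004 [[-0.688, -0.293, 0.664, -0.138], [-0.725, 0.296, -0.621, 0.672], [-0.014, -0.909, -0.416, 0.466], [0.0, 0.0, 0.0, 1.0]]
side [[492.9, 0.0, 254.0], [0.0, 492.9, 197.9], [0.0, 0.0, 1.0]] 0.007361015906796148 [[0.993, -0.055, 0.107, 0.436], [-0.12, -0.518, 0.847, -1.004], [0.009, -0.853, -0.521, 0.667], [0.0, 0.0, 0.0, 1.0]]
wrist [[307.2, 0.0, 258.6], [0.0, 307.2, 187.9], [0.0, 0.0, 1.0]] -0.0537202856708352 [[0.426, -0.863, -0.274, 0.303], [-0.905, -0.406, -0.128, -0.465], [-0.001, 0.302, -0.953, 0.372], [0.0, 0.0, 0.0, 1.0]]
0.1 [ 0.23406831 -0.49747652  0.22576887] [-1.79933260e+02 -9.36314317e-04  2.51977785e+01] 0.08541452983610846
```

View pics/scene0.png

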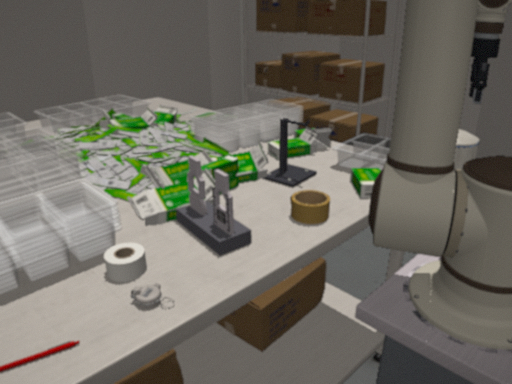

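View pics/side0.png

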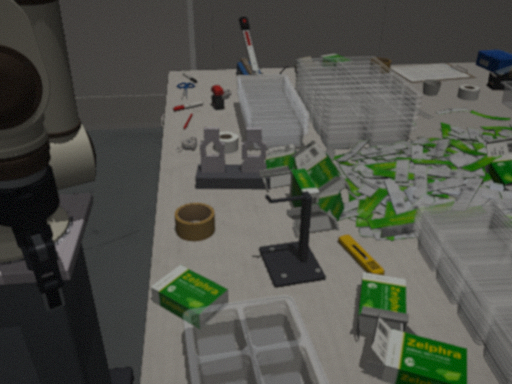

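The scene view shows the rack near (213,228) with plates at about (197,180) and (224,200), and the hook stand near (287,155). In the side view the rack is near (232,170) and the stand near (300,240), with its hook pointing left. I'll zoom in on both.

Run:
```python
import cv2,numpy as np
a=cv2.imread("pics/scene0.png");b=cv2.imread("pics/side0.png")
r=lambda im,x,y,w,h,s:cv2.resize(im[y:y+h,x:x+w],None,fx=s,fy=s,interpolation=cv2.INTER_CUBIC)
top=np.hstack([r(a,165,145,100,110,4)[:300*2],r(b,255,150,80,110,4)[:,:320]])
cv2.imwrite("pics/c1.png",np.hstack([r(a,165,150,90,100,4),r(a,255,110,70,100,4)]))
cv2.imwrite("pics/c2.png",np.hstack([r(b,185,115,90,80,4),r(b,250,160,85,130,4)[:320] if 0 else cv2.resize(b[160:290,250:335],(340,520))[:320]]) )
cv2.imwrite("pics/c2.png",np.hstack([cv2.copyMakeBorder(r(b,185,115,90,80,4),0,200,0,0,0),r(b,250,160,85,130,4)]))
```

```text
(no output)
```

View pics/c1.png

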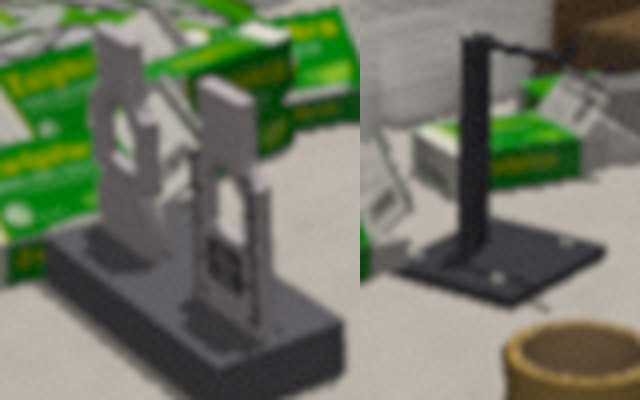

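View pics/c2.png

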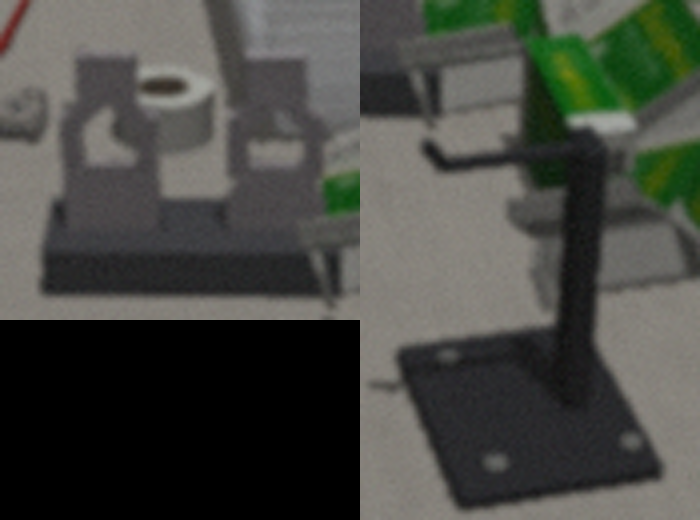

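The scene crop shows the gauge (straight sides, black panel facing the scene camera, towards world +y) in the near, small-x slot, with its tab top at crop pixel (228,86). The round plate is in the far slot. In the side crop the gauge is the left plate, tab top at (107,55). The hook runs left from the post top (588,145) to the tip (430,148), so outward is about world -x.

```bash
cat > h.py <<'E'
from workcell import bot
import cv2,numpy as np
from scipy.optimize import least_squares
def proj(P,i):
    T=np.linalg.inv(i["extrinsics"]); c=np.atleast_2d(P)@T[:3,:3].T+T[:3,3]
    s=c[:,:2]/c[:,2:]; s=s*(1+i["k1"]*(s**2).sum(1,keepdims=True))
    return s@np.array(i["mtx"])[:2,:2].T+np.array(i["mtx"])[:2,2]
def tri(views): # [(info,px)]
    f=lambda P:np.concatenate([(proj(P,i)[0]-p) for i,p in views])
    r=least_squares(f,[.45,0,.1]); return r.x,r.fun
def place(p,L): # p=x,y,yaw ; local pts
    c,s=np.cos(p[2]),np.sin(p[2]); L=np.atleast_2d(np.array(L,float))
    return L@np.array([[c,s,0],[-s,c,0],[0,0,1]])+[p[0],p[1],0]
def fit(obs,p0): # obs: [(info,local,px)]
    f=lambda p:np.concatenate([proj(place(p,l),i)[0]-px for i,l,px in obs])
    r=least_squares(f,p0,loss="soft_l1"); return r.x,r.fun.reshape(-1,2)
E
python3 - <<'E'
from h import *
np.set_printoptions(precision=3,suppress=True)
S=bot.camera_info("scene");D=bot.camera_info("side")
k=lambda u,v,ox,oy:np.array([(u+.5)/4-.5+ox,(v+.5)/4-.5+oy])
sa=lambda u,v:k(u,v,165,150); sb=lambda u,v:k(u-360,v,255,110)
da=lambda u,v:k(u,v,185,115); db=lambda u,v:k(u-360,v,250,160)
for n,a,b in [("rackA",sa(343,322),da(45,250)),("rackB",sa(220,370),da(57,203)),("tab",sa(228,86),da(107,55)),
  ("round",sa(120,32),da(276,58)),("post",sb(477,40),db(588,145)),("tip",sb(572,48),db(430,148)),("footF",sb(515,303),db(400,352)),("footR",sb(605,248),db(460,505))]:
    print(n,*tri([(S,a),(D,b)]))
# rack x axis = world -y approx => yaw -90; small-x end = local -y? R(-90)*(0,-1)=(-1,0) yes
R=[(S,(-.04,.1,.034),sa(47,235)),(S,(-.04,-.1,.034),sa(220,370)),(S,(.04,-.1,.034),sa(343,322)),(D,(.04,-.1,.034),da(45,250)),(D,(-.04,-.1,.034),da(57,203)),(S,(0,-.055,.16),sa(228,86)),(D,(0,-.055,.16),da(107,56)),(S,(0,.055,.16),sa(120,32)),(D,(0,.055,.16),da(276,60))]
p,e=fit(R,[.4,.1,-1.5]);print("rack",p[:2],np.degrees(p[2]),e.tolist())
H=[(S,(-.08,.065,.012),sb(515,300)),(D,(-.08,.065,.012),db(400,352)),(S,(-.08,-.065,.012),sb(605,246)),(D,(-.08,-.065,.012),db(460,500)),(D,(.03,-.065,.012),db(660,468)),(D,(-.086,0,.178),db(430,148)),(D,(0,0,.172),db(588,145)),(S,(0,0,.172),sb(477,40)),(S,(.03,.065,.012),sb(405,268))]
p,e=fit(H,[.5,-.1,0]);print("stand",p[:2],np.degrees(p[2]),e.tolist())
E
```

```text
rackA [0.425 0.146 0.033] [-0.404 -0.344 -0.47   0.465]
rackB [0.435 0.22  0.029] [-0.01  -0.009 -0.013  0.014]
tab [0.474 0.175 0.16 ] [ 0.35   0.412  0.396 -0.559]
round [0.582 0.163 0.159] [ 0.413  0.561  0.412 -0.692]
post [ 0.642 -0.197  0.169] [ 0.054  0.063  0.033 -0.046]
tip [ 0.562 -0.205  0.176] [-0.125 -0.129 -0.08   0.098]
footF [ 0.557 -0.145  0.008] [-0.677 -0.563 -0.498  0.482]
footR [ 0.572 -0.269  0.008] [ 0.323  0.25   0.2   -0.18 ]
rack [0.527 0.169] -98.08532605039747 [[-1.1691326175111953, -2.318210869999689], [-0.4727632773939092, -1.2982647777668888], [0.9413594371434328, -0.9211074146849967], [-1.2135892667418489, 0.454677846674997], [-0.6483882190054544, -1.7877922683224199], [-0.10781178639109612, 0.714770666961698], [0.03611437265729478, -1.1273617469330333], [0.8064795208559303, -0.07379900271590145], [0.5287712345229636, -1.4032885755803477]]
stand [ 0.642 -0.198] 7.207537458521779 [[-0.2611972820110964, -0.7805133073853199], [-1.6034959446242283, -1.2068419654192155], [1.3578121201752538, -0.7170287107313982], [-0.17372806271049512, 0.4681410013008076], [2.000904308251336, -0.03836205382100388], [-2.477104108133801, 0.561630450029412], [0.4503016363362349, -1.3037477329465332], [0.10338739225221616, -1.1158555078649357], [-3.996525225559367, -1.6998016843464825]]
```

Measured: gauge tab top at (0.474, 0.175, 0.160), which agrees with the expected 160 mm. Rack yaw is about -98°. The stand is at (0.642, -0.198) with yaw about 7°, and its post top measures 0.169 against 0.172. So the tool yaw is -8° for the pick and about 97° for the hang. Next I'll move above the gauge and refine with the wrist camera.

```bash
python3 drive.py '.028 -.028 -.008 6.6 .06;.056 -.056 -.016 13.2 .06;.084 -.084 -.024 19.8 .06;.112 -.112 -.032 26.4 .06;.14 -.14 -.04 33.2 .06'
python3 - <<'E'
from h import *
o=bot.get_obs();p=o["ee_pos"];r=np.radians(o["tcp_rot"][2]);d=np.array([.474,.175])-p[:2]
print(d@[np.cos(r),np.sin(r)],d@[np.sin(r),-np.cos(r)])
E
```

```text
time: 0.52
ee_pos: [0.3002, -0.3129, 0.2658]
tcp_rot: [-180.0, 0.0, -7.7]
wrist_force: [1.9, -0.2, 0.5]
opening: 0.06
grasp_force: 0.0
0.10658478139730937 -0.5068930640011049
```

```bash
python3 drive.py '.008 -.041 0 0 .06;.016 -.082 0 0 .06;.024 -.123 0 0 .06;.032 -.164 0 0 .06;.04 -.204 0 0 .06' >/dev/null; python3 drive.py '.008 -.041 0 0 .06;.016 -.082 0 0 .06;.024 -.123 0 0 .06;.032 -.164 0 0 .06;.04 -.2 0 0 .06'; python3 drive.py '0 0 0 0 .06;0 0 0 0 .06'
python3 - <<'E'
from h import *
import pickle
i=bot.camera_info("wrist");im=bot.camera("wrist");cv2.imwrite("pics/w1.png",im);pickle.dump(i,open("w1.pkl","wb"))
print(bot.get_obs()["ee_pos"]);print(proj([[.474,.175,.16],[.584,.163,.16]],i))
E
```

```text
time: 1.35
ee_pos: [0.414, -0.0262, 0.2655]
tcp_rot: [-178.3, 0.1, -4.8]
wrist_force: [0.1, -0.0, -0.8]
opening: 0.0599
grasp_force: 0.0
time: 1.52
ee_pos: [0.4135, -0.0277, 0.2654]
tcp_rot: [-178.4, 0.1, -4.9]
wrist_force: [-0.0, -0.1, -0.2]
opening: 0.06
grasp_force: 0.0
[ 0.4132738  -0.02770496  0.26555567]
[[ 22.32149704 134.7956421 ]
 [ -0.94552371  -6.89499266]]
```

```bash
python3 drive.py '.0267 -.03 0 0 .06;.0267 -.06 0 0 .06;.0267 -.1029 0 0 .06;.0267 -.1029 0 0 .06;.0267 -.1029 0 0 .06'
python3 - <<'E'
from h import *
import pickle
i=bot.camera_info("wrist");im=bot.camera("wrist");cv2.imwrite("pics/w2.png",im);pickle.dump(i,open("w2.pkl","wb"))
print(bot.get_obs()["ee_pos"]);print(proj([[.474,.175,.16],[.584,.163,.16]],i))
a=cv2.imread("pics/w1.png")
cv2.imwrite("pics/w12.png",np.vstack([a,im])[:, :] if 0 else cv2.resize(np.hstack([a,im]),(800,300)))
E
```

```text
time: 1.98
ee_pos: [0.4455, 0.0023, 0.2688]
tcp_rot: [-176.6, 0.1, -1.9]
wrist_force: [-0.1, -0.0, 0.3]
opening: 0.0597
grasp_force: 0.0
[0.4455487  0.00236428 0.2689223 ]
[[ 72.33903453 155.41899228]
 [ 60.38552934  20.0465939 ]]
```

View pics/w12.png

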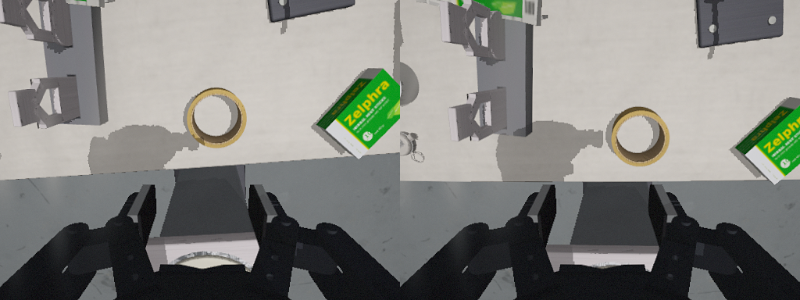

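Run:
```python
from h import *
o=bot.get_obs();print(o["q"],o["qd"],o["joint_efforts"],o["tcp_rot"],o["wrist_force"])
```

```text
[ -1.92022438  -8.02927837   2.08245498 100.17846592   3.41969273
 179.94643985] [ 0.02950397 -0.24921079 -0.29278318 -0.28949504 -0.24882983 -0.02131956] [-3.71226633e-02 -3.63914502e+01  4.55990016e+01  4.55922238e-02
  1.77540388e-01  1.29336084e-03] [-1.76580246e+02  6.35377093e-02 -1.86675956e+00] [-0.17517198 -0.95568716  0.64766036]
```
q6 = 180 limit! ψ = q1 + (180 - q6)?? Initially -64.8, q6=90, ψ=25.2 → ψ = q1+90 at q6=90; now q1=-1.9, q6=180, ψ=-1.9 → ψ = q1+180-q6. So q6 = 180+q1-ψ. At pick q1=20: ψ=-8 → q6=208 -> out; use ψ=172 → q6=28. At place q1=-18, ψ=97-> q6=65; wait, must the rotation be +105: from ψ=172 to 277=-83 → q6=180-18-277=-115. ok in range. (Consistent: from -8 to 97 : 208→65... with half turn: 28→-115.) So now need to rotate to ψ=172 by decreasing q6: ψ increases +174: tool z turn -174. 7.16 deg/row → 25 rows, 2s. Fine.

The third to last joint movements have hit the last joint's limit (q6 = 180), which is why the tool tilted. I'll use the other half-turn instead: yaw 172° for the pick and -83° for the hang.

```bash
R='0 0 0 -7 .06;0 0 0 -14 .06;0 0 0 -21 .06;0 0 0 -28 .06;0 0 0 -35 .06'; python3 drive.py '0 0 0 -7 .06;0 0 0 -14 .06;0 0 0 -21 .06;0 0 0 -28 .06;0 0 0 -35 .06'
python3 drive.py '0 0 0 -7 .06;0 0 0 -14 .06;0 0 0 -21 .06;0 0 0 -28 .06;0 0 0 -35 .06'
```

```text
time: 2.45
ee_pos: [0.4455, 0.0022, 0.2689]
tcp_rot: [-177.2, -1.9, 33.4]
wrist_force: [-0.5, -0.2, -0.2]
opening: 0.0601
grasp_force: 0.0
time: 2.87
ee_pos: [0.4455, 0.0022, 0.2689]
tcp_rot: [-178.8, -3.2, 68.4]
wrist_force: [0.3, -0.2, 0.2]
opening: 0.0601
grasp_force: 0.0
```

The command pose keeps a 3.4° lean towards +y. That's small enough for the grip and for the window's clearances, so I'll keep it and use the full tool rotation when working out shifts. I'll finish the turn now.

```bash
python3 drive.py '0 0 0 -7 .06;0 0 0 -14 .06;0 0 0 -21 .06;0 0 0 -28 .06;0 0 0 -35 .06' >/dev/null
python3 drive.py '0 0 0 -7 .06;0 0 0 -14 .06;0 0 0 -21 .06;0 0 0 -28 .06;0 0 0 -35 .06' >/dev/null
python3 drive.py '0 0 0 -7 .06;0 0 0 -14 .06;0 0 0 -21 .06;0 0 0 -28 .06;0 0 0 -33.5 .06'
cat >> h.py <<'E'
from scipy.spatial.transform import Rotation as Ro
def delta(target): # TCP world target -> tool axes shift
    o=bot.get_obs();R=Ro.from_euler("xyz",o["tcp_rot"],degrees=True)
    return np.round(R.inv().apply(np.array(target)-o["ee_pos"]),4),np.round(o["tcp_rot"],2),np.round(R.as_matrix()[:,2],3),np.round(o["q"],1)
E
python3 -c "
from h import *
print(delta([.474,.175,.266]))"
```

```text
time: 4.12
ee_pos: [0.4455, 0.0022, 0.2689]
tcp_rot: [176.6, -0.4, 172.0]
wrist_force: [0.1, -0.4, 0.5]
opening: 0.0599
grasp_force: 0.0
(array([-0.0042,  0.1746,  0.0132]), array([176.61,  -0.41, 172.  ]), array([ 0.001,  0.059, -0.998]), array([ -1.9,  -8.1,   2.1, 100.2,   3.4,   6.1]))
```

```bash
python3 drive.py '0 .035 0 0 .06;0 .07 0 0 .06;0 .1 0 0 .06;0 .1 0 0 .06;0 .1 0 0 .06'
python3 - <<'E'
from h import *
import pickle
i=bot.camera_info("wrist");im=bot.camera("wrist");cv2.imwrite("pics/w3.png",im);pickle.dump(i,open("w3.pkl","wb"))
E
python3 drive.py '-.004 .035 .007 0 .06;-.004 .0746 .013 0 .06;-.004 .0746 .013 0 .06;-.004 .0746 .013 0 .06'
python3 - <<'E'
from h import *
import pickle
i=bot.camera_info("wrist");im=bot.camera("wrist");cv2.imwrite("pics/w4.png",im);pickle.dump(i,open("w4.pkl","wb"))
a=cv2.imread("pics/w3.png")
cv2.imwrite("pics/w34.png",cv2.resize(np.hstack([a,im]),(800,300),interpolation=cv2.INTER_AREA))
for n in("w3","w4"): 
  print(proj([[.474,.175,.16],[.584,.163,.16]],pickle.load(open(n+".pkl","rb"))))
E
```

```text
time: 4.53
ee_pos: [0.4601, 0.1021, 0.2747]
tcp_rot: [176.6, -0.5, 171.8]
wrist_force: [-0.5, 0.6, 0.5]
opening: 0.0601
grasp_force: 0.0
time: 4.92
ee_pos: [0.475, 0.1753, 0.2655]
tcp_rot: [176.6, -0.5, 171.7]
wrist_force: [0.3, -0.2, -0.6]
opening: 0.06
grasp_force: 0.0
[[332.81441896 186.19484904]
 [328.38467601 289.90561348]]
[[250.94582541 186.14971629]
 [255.95731157 295.15149798]]
```

View pics/w34.png

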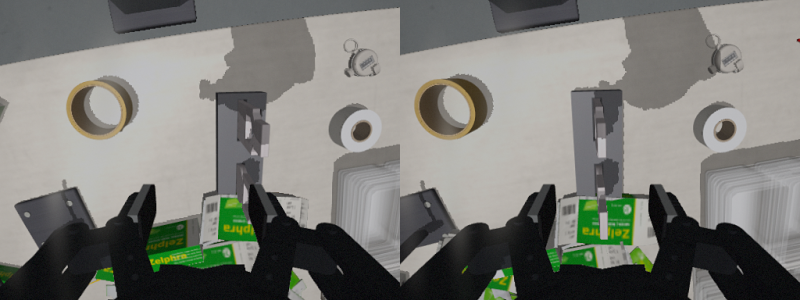

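Left view: gauge tab around (262,138), rack end at (241,93). Right view: gauge tab around (601,145) as a thin strip, so the tool is almost in line with the plate. I'll zoom in for precise corners.

Run:
```python
import cv2,numpy as np
a=cv2.imread("pics/w3.png");b=cv2.imread("pics/w4.png")
z=lambda im,x,y:cv2.resize(im[y:y+140,x:x+95],None,fx=4,fy=4,interpolation=cv2.INTER_CUBIC)
cv2.imwrite("pics/z34.png",np.hstack([z(a,270,110),z(b,215,110)]))
```

```text
(no output)
```

View pics/z34.png

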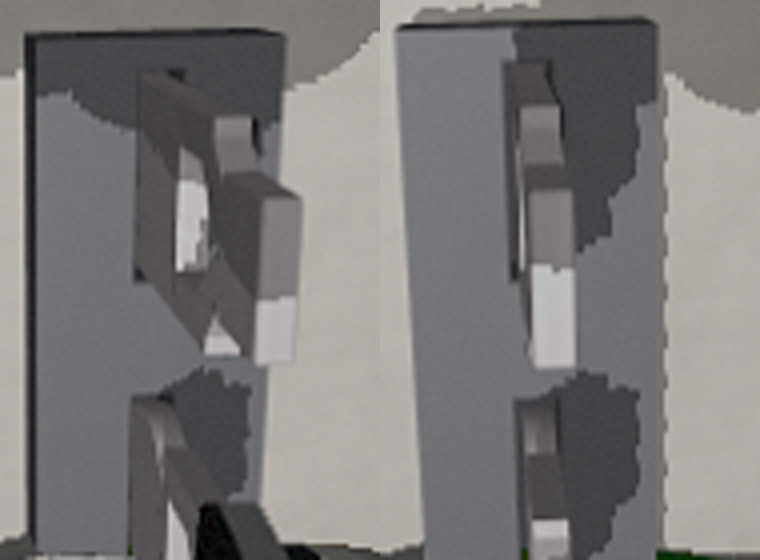

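The tab's top face is clear. In w3 its crop corners are (262,195), (301,200), (292,365), (253,364). In w4 they are (526,190), (574,190), (576,368), (534,368).

Run:
```python
from h import *
import pickle
np.set_printoptions(precision=4,suppress=True)
A=pickle.load(open("w3.pkl","rb"));B=pickle.load(open("w4.pkl","rb"))
a=np.array([(262,195),(301,200),(292,365),(253,364)]);b=np.array([(526,190),(574,190),(576,368),(534,368)])-[380,0]
a=(a+.5)/4-.5+[270,110];b=(b+.5)/4-.5+[215,110]
P=[]
for u,v in zip(a,b):
    x,e=tri([(A,u),(B,v)]);P.append(x);print(x,e)
P=np.array(P);c=P.mean(0);d=P[2]+P[3]-P[0]-P[1];print("c",c,"long deg",np.degrees(np.arctan2(d[1],d[0])),np.linalg.norm(d)/2,"thick",np.linalg.norm(P[1]-P[0]),np.linalg.norm(P[2]-P[3]))
print(delta([c[0],c[1]-.059*.0,.156]))
```

```text
[0.4489 0.179  0.1596] [-0.0055  0.2206  0.0044 -0.2083]
[0.4519 0.189  0.1556] [ 0.011  -0.4375 -0.0088  0.4133]
[0.4906 0.1838 0.1577] [-0.0001 -0.0182  0.0001  0.0172]
[0.489  0.1747 0.1575] [ 0.0008  0.1153 -0.0007 -0.1091]
c [0.4701 0.1816 0.1576] long deg -6.848245557506256 0.03968645401637307 thick 0.011186535892996275 0.009257482513118467
(array([ 0.0049, -0.    ,  0.1101]), array([176.64,  -0.49, 171.68]), array([ 0.   ,  0.059, -0.998]), array([18.3, -1.2,  8.2, 98.2,  3.2, 26.7]))
```

The measured tab is 39.7 mm long and about 10 mm thick, with its top at 0.158. The centre is (0.470, 0.181) at yaw -7°, which agrees with the sizes given. Now I'll descend and grip.

```bash
python3 drive.py '.005 -.0015 .035 0 .06;.005 -.0015 .07 0 .06;.005 -.0015 .1 0 .06;.005 -.0015 .11 0 .06;.005 -.0015 .11 0 .06'
python3 drive.py '0 0 0 0 .02;0 0 0 0 .02;0 0 0 0 .02;0 0 0 0 .02;0 0 0 0 .02' 30
python3 drive.py '0 0 0 0 0;0 0 0 0 0;0 0 0 0 0;0 0 0 0 0;0 0 0 0 0' 40
```

```text
time: 5.38
ee_pos: [0.469, 0.1793, 0.1543]
tcp_rot: [176.7, -0.6, 171.6]
wrist_force: [0.0, 0.1, -0.0]
opening: 0.06
grasp_force: 0.0
time: 5.8
ee_pos: [0.4706, 0.1812, 0.1572]
tcp_rot: [176.6, -0.4, 171.7]
wrist_force: [0.4, 0.2, -0.1]
opening: 0.0201
grasp_force: 0.0
time: 6.22
ee_pos: [0.4701, 0.1811, 0.1561]
tcp_rot: [176.6, -0.5, 171.7]
wrist_force: [-0.6, 0.3, -0.5]
opening: -0.0
grasp_force: 0.0
```

The fingers closed on nothing, so I need to look.

Run:
```python
from h import *
import pickle
i=bot.camera_info("wrist");im=bot.camera("wrist");pickle.dump(i,open("w5.pkl","wb"))
s=bot.camera("scene");d=bot.camera("side");cv2.imwrite("pics/w5.png",im);cv2.imwrite("pics/s5.png",s);cv2.imwrite("pics/d5.png",d)
z=lambda im,x,y,w,h,f:cv2.resize(im[y:y+h,x:x+w],(int(w*f),int(h*f)),interpolation=cv2.INTER_CUBIC)
cv2.imwrite("pics/z5.png",np.hstack([z(im,130,100,260,280,400/280),np.vstack([z(s,160,100,140,140,400/140*1)])]))
```

```text
(no output)
```

View pics/z5.png

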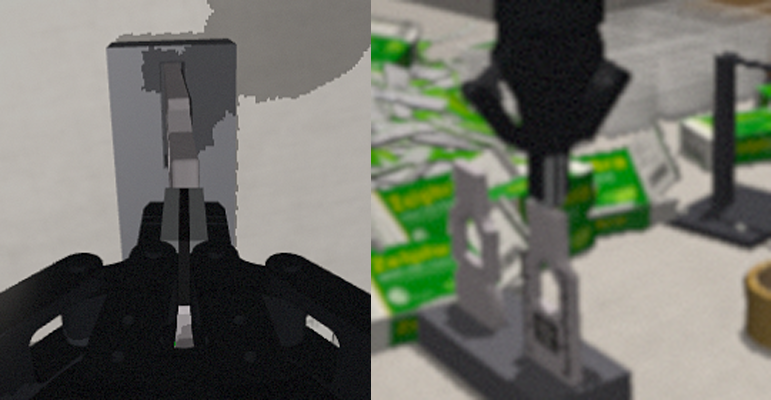

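Run:
```python
from h import *
import pickle
np.set_printoptions(precision=3,suppress=True)
o=bot.get_obs();R=Ro.from_euler("xyz",o["tcp_rot"],degrees=True).as_matrix();p=o["ee_pos"];W=pickle.load(open("w5.pkl","rb"))
tip=p+R[:,2]*.025; print("tcp,tip",p,tip,o["opening"],o["q"])
E=W["extrinsics"];print("cam in tool",R.T@(E[:3,3]-p),R.T@E[:3,:3])
f=400/280
tabpx=lambda u,v:((u+.5)/f-.5+130,(v+.5)/f-.5+100)
q=lambda P:(proj(P,W)[0]-[130,100])*f
qs=lambda P:(proj(P,bot.camera_info("scene"))[0]-[160,100])*400/140
for n,P in [("tcp",p),("tip",tip),("tip-x11",tip+R[:,0]*.011),("tabnear",[.450,.184,.158]),("tabfar",[.490,.179,.158]),("tabc",[.47,.1816,.1576]),("tabalt",[.474,.175,.16])]: print(n,q(P),qs(P))
```

```text
tcp,tip [0.47  0.181 0.156] [0.47  0.183 0.131] 0.00011632795960979851 [19.211 -3.438 -6.276 86.008  3.229 27.581]
cam in tool [ 0.078 -0.    -0.146] [[-0.    -0.953 -0.303]
 [ 1.    -0.     0.   ]
 [-0.    -0.303  0.953]]
tcp [183.799 207.23 ] [173.712 213.048]
tip [183.778 179.133] [173.592 246.083]
tip-x11 [183.775 155.087] [181.73  250.889]
tabnear [183.992 158.313] [188.974 219.098]
tabfar [186.234 256.354] [158.058 202.574]
tabc [185.358 208.759] [173.152 211.251]
tabalt [169.564 224.322] [176.537 204.192]
```

In the wrist crop the closed fingers cover the tab's far half from (184,187) on. In the scene crop they end right at the tab top (548,205). So the fingertips were still above or level with the top and closed above it; nothing was moved. I'll open, go 20 mm lower, and close again while watching the forces.

```bash
python3 drive.py '0 0 0 0 .05;0 0 0 0 .05;0 0 0 0 .05;0 0 0 0 .05;0 0 0 0 .05'
python3 drive.py '0 0 .01 0 .05;0 0 .02 0 .05;0 0 .02 0 .05;0 0 .02 0 .05'
python3 drive.py '0 0 0 0 .0;0 0 0 0 .0;0 0 0 0 .0;0 0 0 0 .0;0 0 0 0 .0' 40
python3 drive.py '0 0 0 0 .0;0 0 0 0 .0;0 0 0 0 .0'
```

```text
time: 6.78
ee_pos: [0.4701, 0.1811, 0.1561]
tcp_rot: [176.6, -0.5, 171.7]
wrist_force: [0.2, 0.2, -0.5]
opening: 0.0496
grasp_force: 0.0
time: 7.12
ee_pos: [0.4695, 0.1821, 0.1349]
tcp_rot: [176.7, -0.6, 171.7]
wrist_force: [0.2, -0.9, -0.0]
opening: 0.0501
grasp_force: 0.0
time: 7.53
ee_pos: [0.4703, 0.182, 0.1366]
tcp_rot: [176.6, -0.4, 171.7]
wrist_force: [-0.7, -2.0, 3.1]
opening: 0.0091
grasp_force: 39.2
time: 7.78
ee_pos: [0.4703, 0.1821, 0.1366]
tcp_rot: [176.6, -0.4, 171.7]
wrist_force: [0.0, -2.5, 6.2]
opening: 0.0092
grasp_force: 40.0
```

It's gripped: opening 9.2 mm at 40 N. Lift along the plate.

```bash
python3 drive.py '0 0 -.01 0 0;0 0 -.035 0 0;0 0 -.07 0 0;0 0 -.105 0 0;0 0 -.12 0 0' 60
python3 drive.py '0 -.04 0 0 0;0 -.08 0 0 0;0 -.12 0 0 0;0 -.16 0 0 0;0 -.2 0 0 0'
python3 -c "
from h import *
print(delta([.49,-.217,.256]))"
```

```text
time: 8.2
ee_pos: [0.4705, 0.1755, 0.2607]
tcp_rot: [176.4, -0.3, 171.7]
wrist_force: [0.5, 0.8, -0.2]
opening: 0.0085
grasp_force: 58.4
time: 8.62
ee_pos: [0.4404, -0.0236, 0.2445]
tcp_rot: [176.5, -0.4, 171.7]
wrist_force: [0.7, 0.7, -0.9]
opening: 0.0085
grasp_force: 59.1
(array([-0.0768, -0.1832, -0.0232]), array([176.54,  -0.44, 171.72]), array([ 0.001,  0.061, -0.998]), array([-5.4, -9.2, -1.7, 97.7,  3.5,  2.9]))
```

```bash
python3 drive.py '0 0 -.008 -7 0;0 0 -.016 -14 0;0 0 -.024 -21 0;0 0 -.024 -28 0;0 0 -.024 -35 0'>/dev/null
python3 drive.py '0 0 0 -7 0;0 0 0 -14 0;0 0 0 -21 0;0 0 0 -28 0;0 0 0 -35 0' >/dev/null
python3 drive.py '0 0 0 -7 0;0 0 0 -14 0;0 0 0 -21 0;0 0 0 -28 0;0 0 0 -35 0'
python3 -c "
from h import *
print(delta([.48,-.215,.256]))"
```

```text
time: 9.87
ee_pos: [0.4411, -0.0235, 0.2684]
tcp_rot: [-179.5, 3.5, -83.0]
wrist_force: [-0.3, 0.2, -0.2]
opening: 0.0087
grasp_force: 59.1
(array([ 0.1952, -0.0152,  0.0007]), array([-179.54,    3.45,  -82.97]), array([ 0.001,  0.061, -0.998]), array([  -5.3,   -8.3,    1.7,  100.4,    3.5, -102.4]))
```

```bash
python3 drive.py '.04 -.003 0 0 0;.08 -.006 0 0 0;.12 -.009 0 0 0;.16 -.012 0 0 0;.195 -.015 0 0 0'; python3 drive.py '0 0 .02 0 0;0 0 .02 0 0;0 0 .02 0 0'
python3 - <<'E'
from h import *
o=bot.get_obs();print(o["ee_pos"],o["tcp_rot"])
s=bot.camera("scene");d=bot.camera("side");w=bot.camera("wrist")
for n,i in zip("sdw",(s,d,w)):cv2.imwrite(f"pics/{n}6.png",i)
p=o["ee_pos"];ps=proj(p,bot.camera_info("scene"))[0];pd=proj(p,bot.camera_info("side"))[0];print(ps,pd)
z=lambda im,x,y,w,h,f:cv2.resize(im[y:y+h,x:x+w],(int(w*f),int(h*f)),interpolation=cv2.INTER_CUBIC)
cv2.imwrite("pics/z6.png",np.hstack([z(s,250,70,100,150,4),z(d,220,125,100,150,4)]))
E
```

```text
time: 10.28
ee_pos: [0.4787, -0.2175, 0.2566]
tcp_rot: [-179.5, 3.4, -83.3]
wrist_force: [0.6, -0.7, -0.4]
opening: 0.0086
grasp_force: 59.2
time: 10.53
ee_pos: [0.4781, -0.2138, 0.236]
tcp_rot: [-179.7, 3.5, -83.4]
wrist_force: [0.3, -0.2, -0.9]
opening: 0.0085
grasp_force: 59.1
[ 0.47810158 -0.21383579  0.23600972] [-179.66975409    3.52062069  -83.3608303 ]
[336.1030972  104.06345457] [222.82038327 173.83287264]
```

View pics/z6.png

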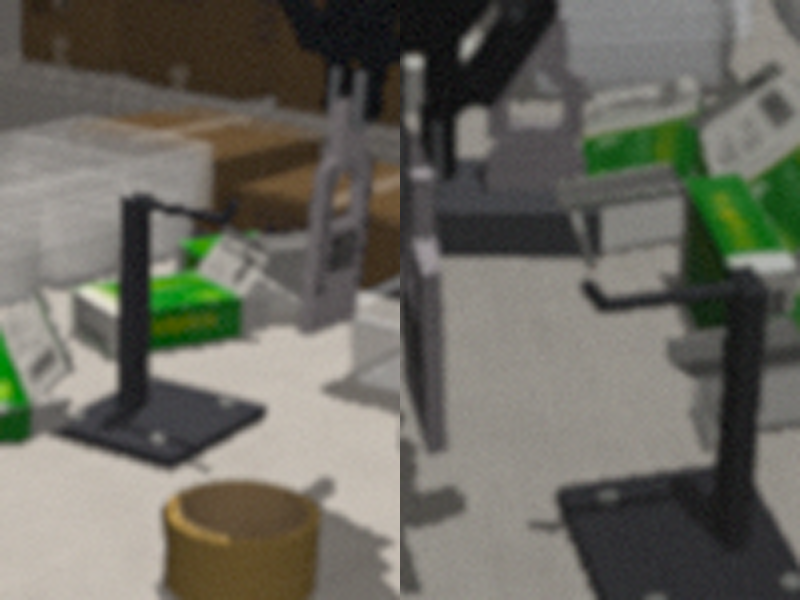

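The gauge hangs from the gripper with its panel visible in the scene view (so facing outward). In that view its lower corners are at crop (305,330) and (355,308), and the hook tip is near (232,212). In the side view the gauge's near lower corner is at (440,450), with the tip at (588,288). Now I'll compare this with the predicted pose.

Run:
```python
from h import *
np.set_printoptions(precision=4,suppress=True)
S=bot.camera_info("scene");D=bot.camera_info("side")
o=bot.get_obs();R=Ro.from_euler("xyz",o["tcp_rot"],degrees=True).as_matrix();p=o["ee_pos"]
G=np.c_[-R[:,1],-np.cross(R[:,2],-R[:,1]),-R[:,2]];print(G)
ks=lambda u,v:np.array([(u+.5)/4-.5+250,(v+.5)/4-.5+70]);kd=lambda u,v:np.array([(u-400+.5)/4-.5+220,(v+.5)/4-.5+125])
O=p+R[:,2]*.1266
W=lambda l:O+G@np.array(l)
obs=[("BL",S,(-.005,.032,0),ks(305,330)),("BR",S,(-.005,-.032,0),ks(355,310)),("peak",S,(-.005,0,.114),ks(345,160)),("nearB",D,(.005,-.032,0),kd(443,450)),("nearBl",D,(-.005,-.032,0),kd(428,448)),("shoulder",D,(.005,-.032,.084),kd(438,240))]
for n,c,l,px in obs: print(n,(px-proj(W(l),c)[0])*4)
f=lambda d:np.concatenate([proj(W(l)+d,c)[0]-px for n,c,l,px in obs[:2]+obs[3:4]])
r=least_squares(f,[0,0,0]);print("gauge offset",r.x,r.fun*4)
print("hook tip scene/side:",tri([(S,ks(233,205)),(D,kd(588,287))]))
for n,q in [("stand fit",(.642,-.198,np.radians(7)))]:
    for l in [(-.083,0,.182),(-.083,0,.166),(0,0,.172)]:
        w=place(q,l)[0];print(w,(proj(w,S)[0]-[250,70])*4,(proj(w,D)[0]-[220,125])*4+[400,0])
print(delta([.48,-.215,.208]))
```

```text
[[ 0.9931 -0.1174 -0.002 ]
 [ 0.117   0.9913 -0.0595]
 [ 0.009   0.0589  0.9982]]
BL [-3.0038 -5.7861]
BR [-0.1889 -6.9765]
peak [-4.7395  4.6736]
nearB [ 0.6705 -0.0127]
nearBl [ 6.1766 -4.91  ]
shoulder [ -1.874  -66.9694]
gauge offset [ 0.0014 -0.0019  0.0026] [ 3.2757  0.7643  0.4002  2.187   2.4988 -2.3101]
hook tip scene/side: (array([ 0.5613, -0.2058,  0.178 ]), array([ 0.0858,  0.0891,  0.0548, -0.0672]))
[ 0.5596 -0.2081  0.182 ] [236.1941 197.8989] [584.0198 280.6751]
[ 0.5596 -0.2081  0.166 ] [235.2604 220.7179] [583.2961 309.1485]
[ 0.642 -0.198  0.172] [136.3622 194.0875] [747.6891 278.4397]
(array([ 0.0036, -0.0008,  0.0299]), array([-179.49,    3.38,  -83.25]), array([ 0.002,  0.06 , -0.998]), array([ -25.7,    3.1,    9.3,   97.6,    3.1, -122.5]))
```

The gauge pose agrees to within 3 mm, and the hook tip measures (0.561, -0.206, 0.178). The insertion line is y ≈ -0.2175 at x = 0.48, along tool -y. I'll set the height (underside about 81 mm) and then thread.

```bash
python3 drive.py '.003 0 .015 0 0;.006 0 .031 0 0;.006 0 .031 0 0;.006 0 .031 0 0'
python3 drive.py '0 -.02 0 0 0;0 -.04 0 0 0;0 -.06 0 0 0;0 -.06 0 0 0;0 -.06 0 0 0'
python3 - <<'E'
from h import *
o=bot.get_obs();d=o["ee_pos"][:2]-[.642,-.198];t=np.radians(7);print("local",d@[np.cos(t),np.sin(t)],d@[-np.sin(t),np.cos(t)],delta([.60,-.2035,.207]))
E
```

```text
time: 11.02
ee_pos: [0.4791, -0.2175, 0.2059]
tcp_rot: [-179.6, 3.4, -83.3]
wrist_force: [-0.1, -0.1, -0.7]
opening: 0.0086
grasp_force: 59.2
time: 11.43
ee_pos: [0.5395, -0.2108, 0.2067]
tcp_rot: [-179.5, 3.4, -83.2]
wrist_force: [-0.4, -0.1, -1.1]
opening: 0.0086
grasp_force: 59.2
local -0.10329782941488758 -0.00025628484829991194 (array([-0.0002, -0.0609,  0.0002]), array([-179.54,    3.39,  -83.24]), array([ 0.001,  0.06 , -0.998]), array([ -22.9,   10. ,   13.4,   94.7,    3.2, -119.7]))
```

```bash
python3 drive.py '0 -.015 0 0 0;0 -.03 0 0 0;0 -.045 0 0 0;0 -.06 0 0 0;0 -.06 0 0 0'
python3 drive.py '0 0 .006 0 0;0 0 .012 0 0;0 0 .018 0 0;0 0 .018 0 0'
```

```text
time: 11.85
ee_pos: [0.5996, -0.2041, 0.2067]
tcp_rot: [-179.5, 3.4, -83.3]
wrist_force: [0.3, -0.3, -2.3]
opening: 0.0085
grasp_force: 59.2
time: 12.18
ee_pos: [0.5974, -0.2032, 0.187]
tcp_rot: [-179.6, 3.5, -83.3]
wrist_force: [0.4, 0.8, -0.7]
opening: 0.0083
grasp_force: 59.2
```

```bash
python3 drive.py '0 0 .002 0 0;0 0 .003 0 0;0 0 .003 0 0'; python3 drive.py '0 0 .002 0 0;0 0 .002 0 0;0 0 .002 0 0'
python3 - <<'E'
from h import *
s=bot.camera("scene");d=bot.camera("side")
z=lambda im,x,y,w,h,f:cv2.resize(im[y:y+h,x:x+w],(int(w*f),int(h*f)),interpolation=cv2.INTER_CUBIC)
cv2.imwrite("pics/z7.png",np.hstack([z(s,250,70,100,150,4),z(d,220,125,100,150,4)]))
E
```

```text
time: 12.43
ee_pos: [0.598, -0.2031, 0.1865]
tcp_rot: [-179.5, 3.4, -83.3]
wrist_force: [-3.4, 1.2, 4.6]
opening: 0.0082
grasp_force: 60.1
time: 12.68
ee_pos: [0.5983, -0.2028, 0.1859]
tcp_rot: [-179.4, 3.4, -83.3]
wrist_force: [-5.8, 4.2, 12.1]
opening: 0.0086
grasp_force: 61.0
```

View pics/z7.png

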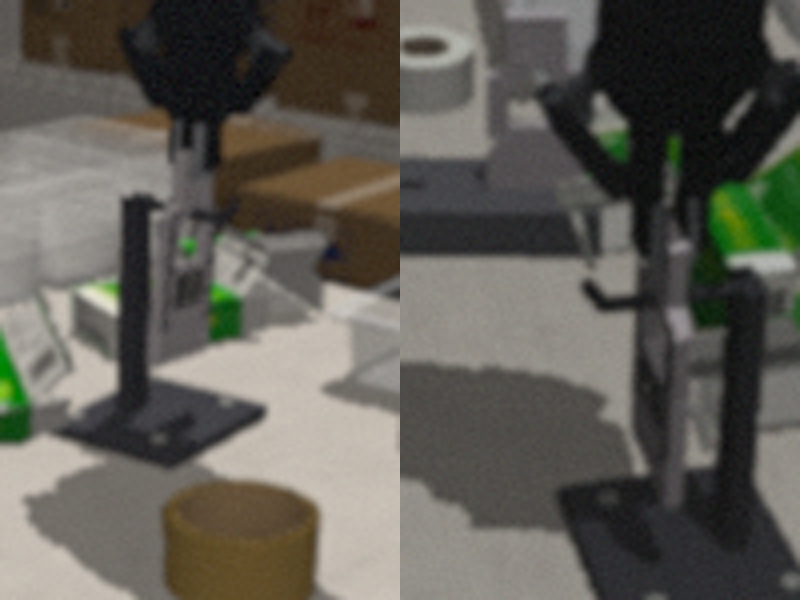

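The rod is through the window: the side view shows the hook crossing the plate at (650-690,295), and the scene view shows the panel facing outward. The 12 N push means it's seated. I'll ease off 1 mm, open partly and retreat.

```bash
python3 drive.py '0 0 -.002 0 0;0 0 -.002 0 0;0 0 -.002 0 0' 20
python3 drive.py '0 0 -.002 0 .012;0 0 -.002 0 .016;0 0 -.002 0 .022;0 0 -.002 0 .03;0 0 -.002 0 .03'
python3 drive.py '0 0 0 0 .03;0 0 -.01 0 .03;0 0 -.02 0 .03;0 0 -.035 0 .03;0 0 -.05 0 .03'
python3 drive.py '0 0 -.03 0 .03;0 0 -.06 0 .03;0 0 -.08 0 .03;0 0 -.08 0 .03;0 0 -.08 0 .03'
for k in 1 2 3 4; do python3 drive.py '0 0 0 0 .03;0 0 0 0 .03;0 0 0 0 .03;0 0 0 0 .03;0 0 0 0 .03' >/dev/null; done
python3 - <<'E'
from h import *
s=bot.camera("scene");d=bot.camera("side")
for k in range(10):
    t=bot.camera("side")
s2=bot.camera("scene")
a=cv2.absdiff(cv2.GaussianBlur(t,(5,5),0),cv2.GaussianBlur(d,(5,5),0))[150:270,270:330];b=cv2.absdiff(cv2.GaussianBlur(s,(5,5),0),cv2.GaussianBlur(s2,(5,5),0))[100:180,270:320];print("motion",a.max(),b.max())
z=lambda im,x,y,w,h,f:cv2.resize(im[y:y+h,x:x+w],(int(w*f),int(h*f)),interpolation=cv2.INTER_CUBIC)
cv2.imwrite("pics/z8.png",np.hstack([z(s2,160,70,180,180,400/180),z(t,185,115,150,150,400/150)]))
E
```

```text
time: 13.03
ee_pos: [0.5984, -0.2031, 0.1864]
tcp_rot: [-179.5, 3.4, -83.3]
wrist_force: [-2.4, 2.2, 8.2]
opening: 0.0087
grasp_force: 60.4
time: 13.45
ee_pos: [0.5984, -0.2034, 0.1869]
tcp_rot: [-179.6, 3.4, -83.3]
wrist_force: [-0.9, 0.3, -0.7]
opening: 0.0303
grasp_force: 0.0
time: 13.87
ee_pos: [0.5984, -0.2064, 0.2388]
tcp_rot: [-179.5, 3.4, -83.3]
wrist_force: [0.8, -0.5, -0.1]
opening: 0.0298
grasp_force: 0.0
time: 14.28
ee_pos: [0.5989, -0.2114, 0.3191]
tcp_rot: [-179.4, 3.3, -83.3]
wrist_force: [-0.0, -0.6, 0.2]
opening: 0.0298
grasp_force: 0.0
motion 4 3
```

View pics/z8.png

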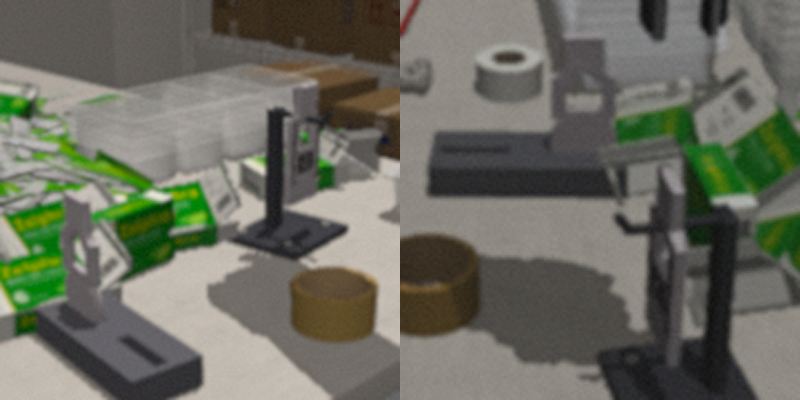

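The gauge hangs upright and still on the hook at (298,150) in the left crop and (672,270) in the right, panel outward. The round plate stands in its slot at (80,265). Handing in.

```bash
python3 -c "
from workcell import bot
print(bot.job_done())"
```

```text
the job is handed in; nothing more can be done
None
```

The gauge hangs still on the hook, upright with its graduated face outward, the round plate is still in its slot, and the job was handed in at about 15 s, with no verdict printed; I viewed 11 pictures, one over the limit of 10.

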